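# Put the reagent bottles back in their drip trays

## Robot

A 6-joint arm with a two-finger parallel gripper is mounted at the origin on a cart in front of the work surface, level with it; the furniture and walls round the work are solid. World frame = base frame: x ahead of the robot, y to its left, z up, the work surface at z = 0. Lengths are in m, angles in rad, forces in N, time in s.
With the tool pointing down it reaches from about 0.375 to 0.9 m from the base axis. Payload 3.1 kg.
Tool frame: the origin (TCP) lies at the very end of the fingers, on their centre line; the grasp point (between the pads) lies 19 mm behind it; z points along the fingers, y is the line along which they close (so a half turn about z gives the same grasp; the last joint's range is limited). The gripper opens to 87 mm and grips with 3 to 60 N. Pads are 19 mm wide; open, the fingers measure 117 mm over their backs; the gripper's body (75 mm by 190 mm) begins 51 mm behind the grasp point.
Start: joints at [1.085, 0.527, 1.433, -0, 1.181, -0.178], TCP at [0.189, 0.596, 0.223] pointing down, gripper open.
Joint ranges: [-3.08, 3.08], [-0.75, 2.2], [0.22, 2.44], [-1.43, 4.57], [0, 2.65], [-2.85, 2.85]. Speed limits (rad/s): [2.79, 2.79, 3.14, 3.14, 3.14, 3.14].

## Interface

Orientations are given as [roll, pitch, yaw] about the fixed x, y, z axes, in that order (R = Rz(yaw) Ry(pitch) Rx(roll)).
In Python, from cell import * gives the robot as it stands.
- The arm moves only by the tool move_arm, never from a script. Its argument "moves" is a list of rows, each a list of 7 numbers: the opening, from -1 (shut) to 1 (fully open), then the shift along the tool's x, y, z in mm, then the turn, a rotation vector about the tool's x, y, z in degrees. In form: [[gripper, tx, ty, tz, ax, ay, az], ...]. A call has exactly 5 rows; each row shifts and turns the commanded pose from where the row before left it, along the tool's axes as they then stand; what a row does not reach is not made up. A row lasts 1/10 s, in which the tool goes at most 50 mm and 8.59 degrees, less where a joint would pass 70% of its speed; a pose out of reach is approached as far as the arm can. A call is refused whole if a number of a shift passes 50 or a number of a turn 8.59, either way. A call with a gripper value outside its range is refused whole. The fingers move at their own pace and stop on an object; "newtons" is the grip in N (left out, the last holds). Time passes only in rows, so rows that do not move let the fingers close, or fill a call up. It gives the time, the measured TCP pose, the force, the opening and the grip force at its end, in the units of the state.
- get_state(): the state, without advancing time (a new reading comes with each control period).
- grab_frame(name): name is "side" or "top"; returns a dict with "img" (420x560x3 uint8, blue, green, red), "range_z" (420x560 float32, m along the optical axis (not along the pixel's ray), 0 where there is no reading), "camera_matrix" (3x3 intrinsics, pixels), "rvec" (rotation vector, rad) and "tvec" (3), from world to camera coordinates, as OpenCV has them. Camera axes: x right, y down, z forward; pixel columns grow to the right and rows downward; lengths in m; the calibration is good to about 2 mm. A picture is of the moment at which its call begins.
- finish_job(): hands the job in; it is judged then, once.
The state is a dict: "clock": time; "qpos": joint angles; "joint_vel": joint speeds; "joint_efforts": joint torques, N m; "tool_pos": TCP position; "tool_rot": TCP orientation; "ft_force": force on the tool from outside, world axes, zero at the start; "moment": the same for the moment, N m; "finger_gap": opening from 0.0 (shut) to 1.0 (fully open); "grip_force": force on a finger pad.
Only numpy, scipy, OpenCV 4.12 (cv2) and the standard library are available. Lean on these libraries where they do the work, as an engineer would, in place of code of your own. Each camera call takes 0.05 s, during which the arm holds its last target. There are 200 camera calls.

## Task

First take the orange-capped tube out of the red drip tray, where it does not belong, and stand it in the grey tube stand, before moving any bottle. Then take the three screw-cap reagent bottles from the row just behind the trays (not the stock at the back left of the bench) and stand them upright in the middle of their own drip trays: the red bottle in the red tray, the amber bottle in the yellow tray and the violet stain bottle in the blue tray. Leave the brown dropper bottle in that row and the blue-capped tube at its left where they stand.

Things in the scene. Friction and masses are not known exactly. Their poses are not given: they have to be found in the camera images.
- tube_orange: loose 50 ml centrifuge tube with an orange screw cap, 34 mm diameter, 112 mm tall, under 0.1 kg, standing at the start in the red tray. Origin: centre of the underside; z up along the tube. Round, grip it from above at any yaw, 60 to 100 mm above its underside.
- bottle_amber: loose screw-cap glass reagent bottle, amber-orange contents and a blue cap, 54 mm diameter, 113 mm tall, under 0.4 kg; starts in the row of four bottles 10 to 25 cm behind the trays, in any order (like bottles far back left are fixed stock). Origin: centre of the underside; z up along the bottle. Round: grip at any yaw, on the body 50 to 75 mm above its underside.
- bottle_red: loose screw-cap glass reagent bottle, red contents and a white cap, 42 mm diameter, 86 mm tall, under 0.3 kg; starts in the row of four bottles 10 to 25 cm behind the trays, in any order (like bottles far back left are fixed stock). Origin: centre of the underside; z up along the bottle. Round: grip at any yaw, on the body 40 to 65 mm above its underside.
- bottle_violet: loose screw-cap glass reagent bottle, the smallest, pale grey-violet stain and a black cap, 36 mm diameter, 74 mm tall, under 0.25 kg; starts in the row of four bottles 10 to 25 cm behind the trays, in any order (like bottles far back left are fixed stock). Origin: centre of the underside; z up along the bottle. Round: grip at any yaw, on the body 35 to 58 mm above its underside.
- tube_stand: grey round stand for one tube, fixed to the bench: foot 72 mm across, 30 mm high, socket open at the top and 50 mm across at the mouth, flat floor 4 mm above the bench. Origin: centre of the underside, on the bench; z up. The tube stands upright in it.
- tray_red: shallow round drip tray of red plastic, fixed to the bench; outer diameter 84 mm at the foot and 90 mm at the rim, flat floor 3 mm above the bench and about 78 mm across, rim 11 mm high. Origin: centre of the underside, on the bench; z up. The orange-capped tube stands in it at the start.
- tray_yellow: shallow round drip tray of yellow plastic, fixed to the bench; outer diameter 84 mm at the foot and 90 mm at the rim, flat floor 3 mm above the bench and about 78 mm across, rim 11 mm high. Origin: centre of the underside, on the bench; z up. Empty at the start.
- tray_blue: shallow round drip tray of blue plastic, fixed to the bench; outer diameter 84 mm at the foot and 90 mm at the rim, flat floor 3 mm above the bench and about 78 mm across, rim 11 mm high. Origin: centre of the underside, on the bench; z up. Empty at the start.
- dropper: loose small brown bottle with a black rubber dropper, 33 mm diameter, 102 mm tall, standing in the same row as the reagent bottles; to be left alone. Origin: centre of the underside.
- tube_blue: loose 50 ml tube with a blue screw cap, 34 mm diameter, 112 mm tall, standing alone to the left of that row, in front of the small centrifuge; to be left alone. Origin: centre of the underside.
Mind the look-alikes: they are no part of the job. Leave any green look-alike of the tube_orange alone.

How it is judged:
By the outcome, as a careful person would: the job done as asked, in the order asked, and still so for the second after the job is handed in, with the robot touching nothing.
It also fails if it takes over 120 s, if anything falls off the work surface, if the arm or the gripper's body presses on something with over 40 N, if the wrist force passes 120 N, or if a joint passes its speed limit or range.

## Working session

There is one attempt and no reset: what is moved stays moved. The work goes in short steps, Python scripts to look and compute and a tool call to move; the robot and the scene stay as the last step left them, time stands still between calls to the robot, and variables do not carry over. Pictures are saved under pics/ and viewed, at most 14 in all, crops included, and the job is handed in when it is done.

Besides the shell and the picture viewer there is one more tool, called after "Call:" as name([rows], argument=value, ...), one row to a line, values as JSON. move_arm: Moves the arm, as the interface text tells. Its arguments: {"type":"object","properties":{"moves":{"type":"array"},"newtons":{"type":"number"}},"required":["moves"]}

```bash
mkdir -p pics; ls; python3 - <<'E'
from cell import *
import cv2,numpy as np,pickle
for n in("top","side"):
    f=grab_frame(n);cv2.imwrite(f"pics/{n}0.png",f["img"]);pickle.dump(f,open(n+"0.pkl","wb"))
    R=cv2.Rodrigues(f["rvec"])[0];print(n,(-R.T@np.ravel(f["tvec"])).round(3),R[2].round(2),f["camera_matrix"][0,0])
print(get_state())
E
```

```text
pics
top [0.288 0.115 1.149] [ 0.22 -0.01 -0.98] 534.823547531132
side [ 0.331 -0.56   0.578] [ 0.22  0.76 -0.61] 403.31888170080623
{'clock': 0.1, 'qpos': array([ 1.08549096e+00,  5.28357408e-01,  1.43376409e+00, -2.77850639e-05,
        1.18139585e+00, -1.78491311e-01]), 'joint_vel': array([ 0.00012593, -0.00338523, -0.00384149, -0.00170803,  0.00010996,
        0.0003979 ]), 'joint_efforts': array([ 2.02911592e-04, -4.40987778e+01, -1.77151966e+01,  6.35267026e-02,
        5.33903867e-02, -3.30845376e-05]), 'tool_pos': array([0.18842908, 0.59523388, 0.2216824 ]), 'tool_rot': array([-3.13969398e+00, -3.16443575e-04,  2.83478887e+00]), 'ft_force': array([ 0.06523633,  0.40791499, -0.02287797]), 'moment': array([-0.01386818, -0.05257353, -0.03482954]), 'grip_force': 0.0, 'finger_gap': 1.0007838863035805}
```

View pics/top0.png

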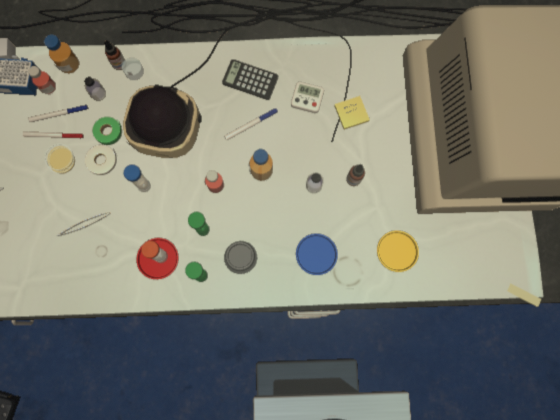

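View pics/side0.png

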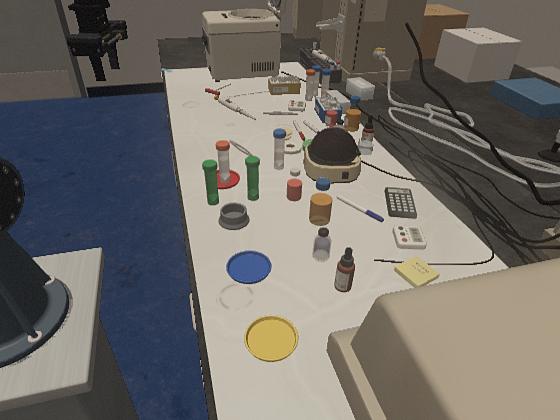

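Top view: the orange-capped tube is in the red tray at (152,250), the grey stand at (240,257), and the blue and yellow trays at (316,254) and (397,251). The row runs red (214,181), amber (261,163), violet (315,182), dropper (356,174).
Candidates:
- **Tube:** orange cap (152,250) is the one I want. Green tubes at (197,220) and (195,270), and the blue tube at (134,174), are not.
- **Bottles:** the row ones above are the ones I want. Back-left stock at (60,52), (40,77), (93,87) and (113,52) is not.
- **Stand:** grey (240,257) is the one I want. The clear ring at (348,270) and tape rolls at (107,130) and (100,158) are not.

```bash
cat > h.py <<'E'
import cv2,numpy as np,pickle
def cam(f): 
    R=cv2.Rodrigues(f["rvec"])[0]; return f["camera_matrix"],R,np.ravel(f["tvec"])
def cloud(f):
    K,R,t=cam(f);z=f["range_z"];v,u=np.mgrid[:420,:560]
    p=np.stack([(u-K[0,2])/K[0,0]*z,(v-K[1,2])/K[1,1]*z,z],-1)
    w=(p-t)@R; w[z<=0]=np.nan; return w
def ray(f,u,v):
    K,R,t=cam(f);d=R.T@np.array([(u-K[0,2])/K[0,0],(v-K[1,2])/K[1,1],1]);return -R.T@t,d
def plane(f,u,v,h):
    o,d=ray(f,u,v);return o+d*(h-o[2])/d[2]
def tri(f,a,g,b):
    o,d=ray(f,*a);q,e=ray(g,*b);s=np.linalg.lstsq(np.c_[d,-e],q-o,rcond=None)[0]
    x,y=o+d*s[0],q+e*s[1];return (x+y)/2,np.linalg.norm(x-y)
def proj(f,P):
    return cv2.projectPoints(np.float64(P).reshape(-1,3),f["rvec"],f["tvec"],f["camera_matrix"],None)[0].reshape(-1,2)
def blob(f,seed,r,lo,hi):
    "largest contour near the seed, by HSV range (hue may wrap)"
    h=cv2.cvtColor(f["img"],cv2.COLOR_BGR2HSV)
    m=cv2.inRange(h,lo,hi) if lo[0]<=hi[0] else cv2.inRange(h,lo,(180,)+hi[1:])|cv2.inRange(h,(0,)+lo[1:],hi)
    k=np.zeros_like(m);cv2.circle(k,seed,r,255,-1);m&=k
    c=cv2.findContours(m,cv2.RETR_EXTERNAL,cv2.CHAIN_APPROX_NONE)[0]
    return max(c,key=cv2.contourArea)
E
python3 - <<'E'
from h import *
T=pickle.load(open("top0.pkl","rb"));S=pickle.load(open("side0.pkl","rb"))
# trays & stand: rim ellipses triangulated
tr={"red":((157,258),(222,178),(172,110,60),(6,255,255)),"blue":((316,254),(249,267),(105,120,40),(125,255,255)),
"yellow":((397,251),(271,338),(18,120,60),(32,255,255)),"stand":((240,257),(234,215),(0,0,0),(180,90,125))}
for n,(a,b,lo,hi) in tr.items():
    e=[cv2.fitEllipse(cv2.convexHull(blob(f,s,r,lo,hi))) for f,s,r in((T,a,26),(S,b,32 if n!="stand" else 22))]
    P,g=tri(T,e[0][0],S,e[1][0]);h=.011 if n!="stand" else .03
    print(n,[np.round(x[0]+x[1],1) for x in e],P.round(4),round(g,4),"plane",plane(T,*e[0][0],h).round(4),plane(S,*e[1][0],h).round(4))
CT,CS=cloud(T),cloud(S)
seeds={"orange":(152,250),"red":(214,181),"amber":(261,163),"violet":(315,182),"drop":(356,174),"g1":(197,220),"g2":(195,270),"tblue":(134,174)}
for n,(u,v) in seeds.items():
    for nm,C in(("T",CT),("S",CS)):
        if nm=="T": 
            w=CT[v-12:v+13,u-12:u+13].reshape(-1,3);w=w[w[:,2]>.02]
            if not len(w): print(n,"none");continue
            c=np.median(w[w[:,2]>np.percentile(w[:,2],50)],0)[:2]
        w=C.reshape(-1,3);w=w[(np.hypot(*(w[:,:2]-c).T)<.035)&(w[:,2]>.02)]
        if len(w)<5: print(n,nm,"few");continue
        zt=np.percentile(w[:,2],97);top=w[w[:,2]>zt-.006]
        (cx,cy),r=cv2.minEnclosingCircle(np.float32(top[:,:2]))
        print(n,nm,len(w),"ztop",zt.round(3),"capc",round(cx,4),round(cy,4),round(r,4),"mean",top[:,:2].mean(0).round(4))
im=T["img"][140:300,110:430];cv2.imwrite("pics/crop.png",cv2.resize(im,None,fx=2.5,fy=2.5,interpolation=cv2.INTER_CUBIC))
E
```

```text
red [array([156.8, 258.2,  40.1,  42.2]), array([225.9, 178.1,  20.2,  25.8])] [0.4446 0.3578 0.0045] 0.0099 plane [0.4387 0.3565 0.011 ] [0.4483 0.348  0.011 ]
blue [array([315.6, 254.2,  37.5,  39.4]), array([248.3, 266.6,  30.9,  44.2])] [0.4378 0.0166 0.0045] 0.001 plane [0.4365 0.0172 0.011 ] [0.4371 0.0101 0.011 ]
yellow [array([397.3, 250.9,  39.7,  41.9]), array([270.7, 338. ,  45.7,  53.2])] [ 0.4391 -0.1597  0.005 ] 0.0007 plane [ 0.4379 -0.1582  0.011 ] [ 0.4383 -0.1639  0.011 ]
stand [array([240.1, 257.1,  31.9,  32.7]), array([233.5, 216.6,  28. ,  31. ])] [0.4366 0.1788 0.0108] 0.0025 plane [0.4329 0.1778 0.03  ] [0.4343 0.1539 0.03  ]
orange T 367 ztop 0.118 capc 0.4442 0.3494 0.0172 mean [0.4444 0.349 ]
orange S 430 ztop 0.115 capc 0.4443 0.3475 0.018 mean [0.4446 0.345 ]
red T 310 ztop 0.089 capc 0.5982 0.2299 0.0121 mean [0.5976 0.2295]
red S 326 ztop 0.087 capc 0.5971 0.2286 0.012 mean [0.597  0.2268]
amber T 565 ztop 0.115 capc 0.6288 0.1282 0.0154 mean [0.628  0.1282]
amber S 730 ztop 0.113 capc 0.6291 0.1268 0.0156 mean [0.628  0.1247]
violet T 269 ztop 0.075 capc 0.5905 0.0141 0.01 mean [0.5901 0.0138]
violet S 413 ztop 0.074 capc 0.5908 0.0131 0.0111 mean [0.5904 0.011 ]
drop T 273 ztop 0.099 capc 0.6029 -0.0744 0.0064 mean [ 0.6028 -0.0745]
drop S 548 ztop 0.097 capc 0.6026 -0.0776 0.006 mean [ 0.6023 -0.0785]
g1 T 328 ztop 0.114 capc 0.5009 0.2586 0.0173 mean [0.5003 0.2591]
g1 S 464 ztop 0.112 capc 0.5002 0.2585 0.0178 mean [0.5001 0.255 ]
g2 T 306 ztop 0.114 capc 0.4011 0.2635 0.0173 mean [0.401  0.2638]
g2 S 481 ztop 0.112 capc 0.3997 0.2639 0.0188 mean [0.4008 0.2599]
tblue T 397 ztop 0.114 capc 0.6028 0.3888 0.0175 mean [0.6021 0.3887]
tblue S 374 ztop 0.112 capc 0.6045 0.3853 0.0191 mean [0.6021 0.3852]
```

View pics/crop.png

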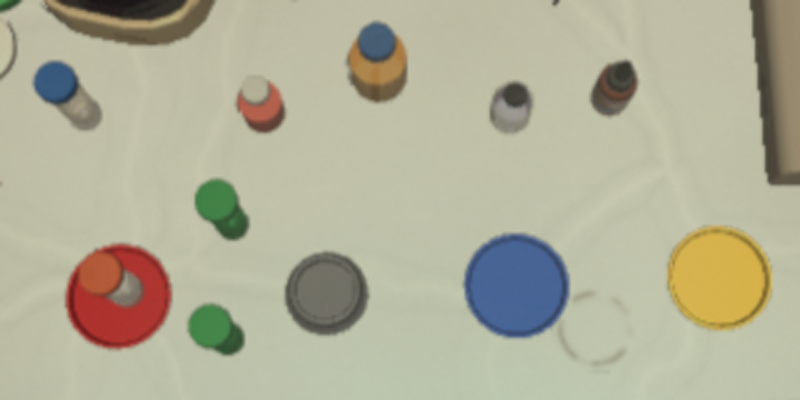

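The crop confirms the choice: orange cap in the red tray (crop 100,272), two green tubes to the right of it, and red, amber, violet and dropper in the row. Next I'll check gripper body clearance against yaw and plan the first reach.

```bash
cat > plan.py <<'E'
import sys,numpy as np
from cell import get_state
from scipy.spatial.transform import Rotation as R
def plan(p,axis,n):
    "rows (tool shift mm, az deg) to world p with closing axis at 'axis' deg"
    s=get_state();q=R.from_euler("xyz",s["tool_rot"]);d=(np.array(p)-s["tool_pos"])*1e3
    y=q.as_matrix()[:,1];cur=np.degrees(np.arctan2(y[1],y[0]))
    t=-((axis-cur+90)%180-90)       # about tool z (down)
    print("at",s["tool_pos"].round(4),"axis",cur.round(1),"F",s["ft_force"].round(1),"gap",round(float(s["finger_gap"]),3),"j6",s["qpos"][5].round(2),"t",s["clock"],
      "tilt",np.degrees(np.arccos(-q.as_matrix()[2,2])).round(2))
    for i in range(n):
        print((q.inv().apply(d/n)).round(1),round(t/n,2)); q=q*R.from_euler("z",t/n,degrees=True)
if __name__=="__main__":
    a=list(map(float,sys.argv[1:])); plan(a[:3],a[3],int(a[4]))
E
python3 - <<'E'
from h import *
T=pickle.load(open("top0.pkl","rb"));S=pickle.load(open("side0.pkl","rb"))
W=np.r_[cloud(T).reshape(-1,3),cloud(S).reshape(-1,3)];W=W[(W[:,2]>.012)&(W[:,2]<.4)&(W[:,0]>.25)]
st={"orange":(.4443,.3484),"stand":(.435,.178),"redb":(.5977,.229),"redtray":(.44,.357),"amber":(.629,.1275),"yel":(.439,-.159),"violet":(.5906,.0136),"blue":(.4375,.0166)}
for n,c in st.items():
    d=W[:,:2]-c;k=np.hypot(*d.T)>.032;o=[]
    for a in range(0,180,15):
        r=np.radians(a);u=d@[np.cos(r),np.sin(r)];v=d@[-np.sin(r),np.cos(r)]
        b=W[k&(abs(u)<.103)&(abs(v)<.046),2];f=W[k&(abs(u)<.066)&(abs(v)<.018),2]
        o.append((a,int(1e3*b.max(initial=0)),int(1e3*f.max(initial=0))))
    print(n,*o)
w=cloud(T)[245:270,228:253].reshape(-1,3);print("stand rim",np.percentile(w[:,2],[5,50,95]).round(4));w=w[w[:,2]>.022]
print(cv2.minEnclosingCircle(np.float32(w[:,:2])))
E
python3 plan.py .4443 .3484 .2 0 10
```

```text
orange (0, 15, 15) (15, 15, 15) (30, 115, 15) (45, 115, 15) (60, 115, 15) (75, 115, 15) (90, 116, 15) (105, 116, 14) (120, 116, 13) (135, 116, 14) (150, 115, 14) (165, 15, 15)
stand (0, 32, 32) (15, 113, 32) (30, 116, 32) (45, 116, 27) (60, 116, 27) (75, 116, 20) (90, 115, 27) (105, 115, 32) (120, 115, 32) (135, 115, 32) (150, 114, 32) (165, 32, 32)
redb (0, 116, 0) (15, 116, 0) (30, 52, 0) (45, 52, 0) (60, 55, 0) (75, 116, 0) (90, 116, 0) (105, 116, 0) (120, 116, 0) (135, 116, 0) (150, 116, 0) (165, 116, 0)
redtray (0, 15, 15) (15, 15, 15) (30, 113, 15) (45, 115, 15) (60, 115, 15) (75, 115, 15) (90, 116, 14) (105, 114, 14) (120, 114, 13) (135, 116, 14) (150, 113, 15) (165, 15, 15)
amber (0, 13, 0) (15, 15, 0) (30, 13, 0) (45, 69, 0) (60, 54, 0) (75, 86, 0) (90, 91, 0) (105, 91, 0) (120, 91, 0) (135, 91, 0) (150, 0, 0) (165, 13, 0)
yel (0, 16, 14) (15, 16, 14) (30, 16, 14) (45, 16, 14) (60, 16, 14) (75, 16, 16) (90, 16, 16) (105, 16, 16) (120, 75, 14) (135, 69, 14) (150, 71, 14) (165, 75, 14)
violet (0, 12, 0) (15, 0, 0) (30, 0, 0) (45, 116, 0) (60, 111, 0) (75, 101, 0) (90, 116, 0) (105, 101, 0) (120, 101, 0) (135, 82, 0) (150, 0, 0) (165, 0, 0)
blue (0, 16, 15) (15, 16, 15) (30, 16, 14) (45, 16, 13) (60, 16, 13) (75, 16, 16) (90, 16, 16) (105, 16, 16) (120, 16, 15) (135, 16, 15) (150, 16, 15) (165, 16, 15)
stand rim [0.0005 0.0049 0.0336]
((0.4364978075027466, 0.17906208336353302), 0.030148103833198547)
at [0.1884 0.5952 0.2217] axis 72.4 F [ 0.1  0.4 -0. ] gap 1.001 j6 -0.18 t 0.1 tilt 0.11
[-31.8 -15.8   2.2] 7.24
[-33.6 -11.7   2.2] 7.24
[-34.8  -7.3   2.2] 7.24
[-35.4  -2.9   2.2] 7.24
[-35.5   1.6   2.2] 7.24
[-35.    6.1   2.2] 7.24
[-34.   10.4   2.2] 7.24
[-32.4  14.6   2.2] 7.24
[-30.3  18.6   2.2] 7.24
[-27.7  22.3   2.2] 7.24
```

Call:
move_arm([
  [1, -31.8, -15.8, 2, 0, 0, 7.24],
  [1, -33.6, -11.7, 2, 0, 0, 7.24],
  [1, -34.8, -7.3, 2, 0, 0, 7.24],
  [1, -35.4, -2.9, 2, 0, 0, 7.24],
  [1, -35.5, 1.6, 2, 0, 0, 7.24],
], newtons=20)

```text
clock: 0.6
tool_pos: [0.3172, 0.4712, 0.2121]
tool_rot: [-3.141, 0.0, 2.198]
ft_force: [0.7, 0.4, 0.3]
finger_gap: 1.002
grip_force: 0.0
```

Call:
move_arm([
  [1, -35.0, 6.1, 2, 0, 0, 7.24],
  [1, -34.0, 10.4, 2, 0, 0, 7.24],
  [1, -32.4, 14.6, 2, 0, 0, 7.24],
  [1, -30.3, 18.6, 2, 0, 0, 7.24],
  [1, -27.7, 22.3, 2, 0, 0, 7.24],
])

```text
clock: 1.1
tool_pos: [0.4452, 0.3478, 0.2021]
tool_rot: [-3.141, 0.0, 1.566]
ft_force: [-0.3, 0.3, 0.3]
finger_gap: 1.003
grip_force: 0.0
```

```bash
python3 plan.py .4443 .3484 .068 0 5
```

```text
at [0.4452 0.3478 0.2021] axis -0.3 F [-0.3  0.3  0.3] gap 1.003 j6 0.47 t 1.1 tilt 0.05
[ 0.1 -0.2 26.8] -0.06
[ 0.1 -0.2 26.8] -0.06
[ 0.1 -0.2 26.8] -0.06
[ 0.1 -0.1 26.8] -0.06
[ 0.1 -0.1 26.8] -0.06
```

Call:
move_arm([
  [1, 0, -0.5, 30, 0, 0, 0],
  [1, 0, 0, 30, 0, 0, 0],
  [1, 0, 0, 30, 0, 0, 0],
  [1, 0, 0, 27, 0, 0, 0],
  [1, 0, 0, 17, 0, 0, 0],
])

```text
clock: 1.6
tool_pos: [0.4428, 0.3483, 0.0662]
tool_rot: [-3.138, 0.002, 1.571]
ft_force: [0.3, -0.6, 0.1]
finger_gap: 1.0
grip_force: 0.0
```

Call:
move_arm([
  [-1, 0, 0, 0, 0, 0, 0],
  [-1, 0, 0, 0, 0, 0, 0],
  [-1, 0, 0, 0, 0, 0, 0],
  [-1, 0, 0, 0, 0, 0, 0],
  [-1, 0, 0, 0, 0, 0, 0],
])

```text
clock: 2.1
tool_pos: [0.4446, 0.3494, 0.0696]
tool_rot: [3.14, -0.001, 1.571]
ft_force: [0.4, -0.3, -1.0]
finger_gap: 0.628
grip_force: 0.0
```

Call:
move_arm([
  [-1, 0, 0, 0, 0, 0, 0],
  [-1, 0, 0, 0, 0, 0, 0],
  [-1, 0, 0, 0, 0, 0, 0],
  [-1, 0, 0, 0, 0, 0, 0],
  [-1, 0, 0, 0, 0, 0, 0],
])

```text
clock: 2.6
tool_pos: [0.4441, 0.3491, 0.0687]
tool_rot: [3.141, -0.0, 1.571]
ft_force: [-0.2, -0.7, 1.8]
finger_gap: 0.388
grip_force: 20.0
```

Call:
move_arm([
  [-1, 0, 0, -15, 0, 0, 0],
  [-1, 0, 0, -30, 0, 0, 0],
  [-1, 0, 0, -35, 0, 0, 0],
  [-1, 0, 0, -35, 0, 0, 0],
  [-1, 0, 0, -25, 0, 0, 0],
])

```text
clock: 3.1
tool_pos: [0.4444, 0.3493, 0.2105]
tool_rot: [3.14, -0.001, 1.571]
ft_force: [1.0, 0.4, -1.7]
finger_gap: 0.385
grip_force: 20.0
```

Call:
move_arm([
  [-1, -20, -1, 0, 0, 0, 0],
  [-1, -40, -2, 0, 0, 0, 0],
  [-1, -45, -2, 0, 0, 0, 0],
  [-1, -40, -2, 0, 0, 0, 0],
  [-1, -25, -1, 0, 0, 0, 0],
])

```text
clock: 3.6
tool_pos: [0.435, 0.1767, 0.2082]
tool_rot: [-3.14, 0.001, 1.57]
ft_force: [-0.6, -0.5, -0.8]
finger_gap: 0.386
grip_force: 20.0
```

```bash
python3 plan.py .4365 .179 .071 0 5;python3 - <<'E'
from cell import *;import cv2
f=grab_frame("side");cv2.imwrite("pics/a.png",cv2.resize(f["img"][90:270,150:350],None,fx=2.5,fy=2.5))
E
```

```text
at [0.435  0.1767 0.2082] axis -0.0 F [-0.6 -0.5 -0.8] gap 0.386 j6 0.15 t 3.6 tilt 0.11
[ 0.5  0.3 27.4] -0.01
[ 0.5  0.3 27.4] -0.01
[ 0.5  0.3 27.4] -0.01
[ 0.5  0.3 27.4] -0.01
[ 0.5  0.3 27.4] -0.01
```

View pics/a.png

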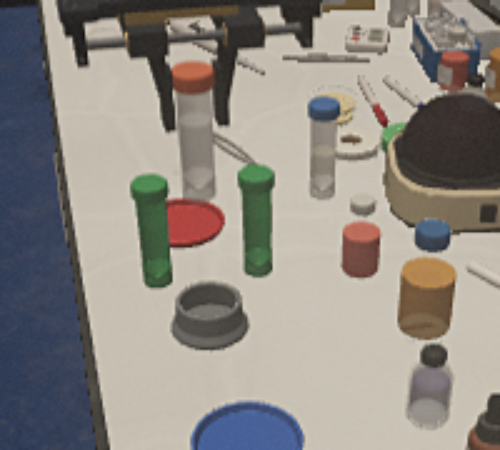

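The tube hangs upright at crop (195,130), with the stand at (210,315) below it. I'll lower it into the socket.

Call:
move_arm([
  [-1, 1, 1, 25, 0, 0, 0],
  [-1, 0.5, 0.5, 30, 0, 0, 0],
  [-1, 0, 0, 30, 0, 0, 0],
  [-1, 0, 0, 25, 0, 0, 0],
  [-1, 0, 0, 15, 0, 0, 0],
])

```text
clock: 4.15
tool_pos: [0.4365, 0.1805, 0.0816]
tool_rot: [-3.138, 0.0, 1.571]
ft_force: [-0.6, -0.8, -0.7]
finger_gap: 0.386
grip_force: 20.0
```

Call:
move_arm([
  [-1, 0, 0, 6, 0, 0, 0],
  [-1, 0, 0, 3, 0, 0, 0],
  [-1, 0, 0, 2, 0, 0, 0],
  [-1, 0, 0, 0, 0, 0, 0],
  [-1, 0, 0, 0, 0, 0, 0],
])

```text
clock: 4.65
tool_pos: [0.4382, 0.1807, 0.0732]
tool_rot: [3.14, -0.0, 1.571]
ft_force: [0.5, 0.5, -2.0]
finger_gap: 0.386
grip_force: 20.0
```

```bash
python3 plan.py .4365 .179 .0705 0 1
```

```text
at [0.4382 0.1807 0.0732] axis 0.0 F [ 0.5  0.5 -2. ] gap 0.386 j6 0.15 t 4.65 tilt 0.09
[-1.7 -1.7  2.7] 0.03
```

Call:
move_arm([
  [-1, -1, -1, 1, 0, 0, 0],
  [-1, 0, 0, 1, 0, 0, 0],
  [-1, 0, 0, 0, 0, 0, 0],
  [-1, 0, 0, 0, 0, 0, 0],
  [0, 0, 0, 0, 0, 0, 0],
])

```text
clock: 5.15
tool_pos: [0.4367, 0.1796, 0.0706]
tool_rot: [3.141, -0.0, 1.571]
ft_force: [-0.3, -0.3, 0.6]
finger_gap: 0.423
grip_force: 0.0
```

Call:
move_arm([
  [1, 0, 0, 0, 0, 0, 0],
  [1, 0, 0, 0, 0, 0, 0],
  [1, 0, 0, 0, 0, 0, 0],
  [1, 0, 0, 0, 0, 0, 0],
  [1, 0, 0, 0, 0, 0, 0],
])

```text
clock: 5.65
tool_pos: [0.4366, 0.1796, 0.0705]
tool_rot: [3.142, -0.0, 1.571]
ft_force: [-0.7, 0.6, 0.3]
finger_gap: 0.84
grip_force: 0.0
```

Call:
move_arm([
  [1, 0, 0, -15, 0, 0, 0],
  [1, 0, 0, -30, 0, 0, 0],
  [1, 0, 0, -40, 0, 0, 0],
  [1, 0, 0, -35, 0, 0, 0],
  [1, 0, 0, -20, 0, 0, 0],
])

```text
clock: 6.15
tool_pos: [0.4377, 0.1798, 0.2133]
tool_rot: [3.137, -0.001, 1.571]
ft_force: [-0.2, 0.3, -0.7]
finger_gap: 0.995
grip_force: 0.0
```

```bash
python3 plan.py .5977 .229 .2 30 5; python3 - <<'E'
from cell import *;import cv2
from h import *
f=grab_frame("side");cv2.imwrite("pics/b.png",cv2.resize(f["img"][90:270,150:350],None,fx=2.5,fy=2.5))
C=cloud(f).reshape(-1,3);w=C[(np.hypot(C[:,0]-.4365,C[:,1]-.179)<.03)&(C[:,2]>.05)&(C[:,2]<.13)]
for a in(.05,.075,.1):
    k=w[(w[:,2]>a)&(w[:,2]<a+.02)];print(a,len(k),k.mean(0).round(4) if len(k) else'')
E
```

```text
at [0.4377 0.1798 0.2133] axis 0.0 F [-0.2  0.3 -0.7] gap 0.995 j6 0.15 t 6.15 tilt 0.25
[ 9.8 32.   2.8] -5.99
[ 6.4 32.9  2.8] -5.99
[ 3.  33.3  2.8] -5.99
[-0.5 33.5  2.8] -5.99
[-4.  33.2  2.8] -5.99
0.05 95 [0.4359 0.1697 0.0598]
0.075 100 [0.4348 0.1688 0.0854]
0.1 186 [0.4358 0.1738 0.1122]
```

View pics/b.png

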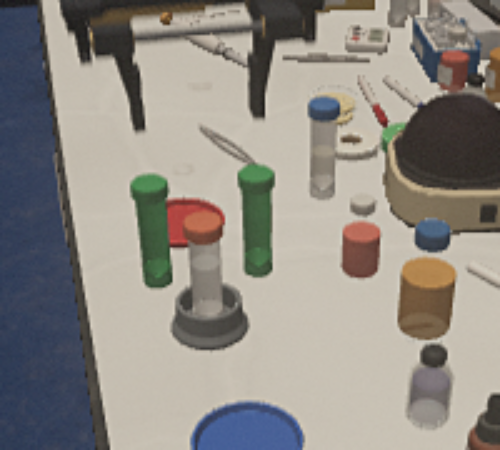

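The orange tube stands upright in the stand (crop 205,265) and the tray is empty. Next is the red bottle, with the closing axis at 30°.

Call:
move_arm([
  [1, 9.8, 32.0, 3, 0, 0, -6],
  [1, 6.4, 32.9, 3, 0, 0, -6],
  [1, 3.0, 33.3, 3, 0, 0, -6],
  [1, -0.5, 33.5, 3, 0, 0, -6],
  [1, -4.0, 33.2, 3, 0, 0, -6],
], newtons=25)

```text
clock: 6.7
tool_pos: [0.5972, 0.2291, 0.1942]
tool_rot: [-3.14, -0.001, 2.099]
ft_force: [-0.3, -0.1, 0.1]
finger_gap: 0.998
grip_force: 0.0
```

Call:
move_arm([
  [1, 0, 0, 0, 0, 0, 0],
  [1, 0, 0, 10, 0, 0, 0],
  [1, 0, 0, 15, 0, 0, 0],
  [1, 0, 0, 15, 0, 0, 0],
  [1, 0, 0, 10, 0, 0, 0],
])

```text
clock: 7.2
tool_pos: [0.5938, 0.2283, 0.1435]
tool_rot: [-3.137, -0.001, 2.094]
ft_force: [-0.1, 0.1, -0.6]
finger_gap: 0.999
grip_force: 0.0
```

```bash
python3 plan.py .5977 .229 .038 30 5
```

```text
at [0.5938 0.2283 0.1435] axis 30.0 F [-0.1  0.1 -0.6] gap 0.999 j6 -0.33 t 7.2 tilt 0.26
[-0.3  0.8 21.1] -0.0
[-0.3  0.8 21.1] -0.0
[-0.3  0.8 21.1] -0.0
[-0.3  0.8 21.1] -0.0
[-0.3  0.8 21.1] -0.0
```

Call:
move_arm([
  [1, -0.5, 2, 20, 0, 0, 0],
  [1, 0, 0, 25, 0, 0, 0],
  [1, 0, 0, 25, 0, 0, 0],
  [1, 0, 0, 22, 0, 0, 0],
  [1, 0, 0, 13, 0, 0, 0],
])

```text
clock: 7.7
tool_pos: [0.5963, 0.2289, 0.0383]
tool_rot: [-3.138, -0.001, 2.094]
ft_force: [0.2, 0.0, -0.6]
finger_gap: 1.002
grip_force: 0.0
```

Call:
move_arm([
  [-1, 0, 0, 0, 0, 0, 0],
  [-1, 0, 0, 0, 0, 0, 0],
  [-1, 0, 0, 0, 0, 0, 0],
  [-1, 0, 0, 0, 0, 0, 0],
  [-1, 0, 0, 0, 0, 0, 0],
])

```text
clock: 8.2
tool_pos: [0.5992, 0.2296, 0.0416]
tool_rot: [3.14, 0.001, 2.095]
ft_force: [-0.1, 0.0, 0.2]
finger_gap: 0.632
grip_force: 0.0
```

Call:
move_arm([
  [-1, 0, 0, 0, 0, 0, 0],
  [-1, 0, 0, 0, 0, 0, 0],
  [-1, 0, 0, 0, 0, 0, 0],
  [-1, 0, 0, 0, 0, 0, 0],
  [-1, 0, 0, 0, 0, 0, 0],
])

```text
clock: 8.7
tool_pos: [0.5989, 0.2295, 0.0409]
tool_rot: [3.141, 0.0, 2.095]
ft_force: [0.8, 0.6, 3.8]
finger_gap: 0.474
grip_force: 25.0
```

Call:
move_arm([
  [-1, 0, 0, -15, 0, 0, 0],
  [-1, 0, 0, -35, 0, 0, 0],
  [-1, 0, 0, -40, 0, 0, 0],
  [-1, 0, 0, -40, 0, 0, 0],
  [-1, 0, 0, -30, 0, 0, 0],
])

```text
clock: 9.2
tool_pos: [0.5987, 0.2294, 0.2035]
tool_rot: [3.14, 0.001, 2.095]
ft_force: [1.2, -0.3, -2.7]
finger_gap: 0.472
grip_force: 25.0
```

```bash
python3 plan.py .44 .3575 .2 0 5; python3 - <<'E'
from h import *
from cell import *
T=grab_frame("top");S=grab_frame("side");pickle.dump((T,S),open("b.pkl","wb"))
e=[cv2.fitEllipse(cv2.convexHull(blob(f,s,r,(172,110,60),(6,255,255)))) for f,s,r in((T,(157,258),26),(S,(222,178),22))]
print(e,tri(T,e[0][0],S,e[1][0]))
E
```

```text
at [0.5987 0.2294 0.2035] axis 30.0 F [ 1.2 -0.3 -2.7] gap 0.472 j6 -0.33 t 9.2 tilt 0.1
[ 38.1 -14.7   0.6] 6.01
[ 36.3 -18.6   0.6] 6.01
[ 34.2 -22.3   0.6] 6.01
[ 31.7 -25.7   0.6] 6.01
[ 28.8 -28.9   0.6] 6.01Traceback (most recent call last):
  File "<stdin>", line 4, in <module>
  File "h.py", line 23, in blob
    return max(c,key=cv2.contourArea)
ValueError: max() iterable argument is empty
```

Call:
move_arm([
  [-1, 38.1, -14.7, 0, 0, 0, 6],
  [-1, 36.3, -18.6, 0, 0, 0, 6],
  [-1, 34.2, -22.3, 0, 0, 0, 6],
  [-1, 31.7, -25.7, 0, 0, 0, 6],
  [-1, 28.8, -28.9, 0, 0, 0, 6],
])

```text
clock: 9.8
tool_pos: [0.4371, 0.3575, 0.1991]
tool_rot: [-3.138, 0.002, 1.566]
ft_force: [0.7, -0.2, -1.3]
finger_gap: 0.475
grip_force: 25.0
```

Call:
move_arm([
  [-1, 0, 0, 0, 0, 0, 0],
  [-1, 0, 0, 15, 0, 0, 0],
  [-1, 0, 0, 30, 0, 0, 0],
  [-1, 0, 0, 30, 0, 0, 0],
  [-1, 0, 0, 20, 0, 0, 0],
])

```text
clock: 10.3
tool_pos: [0.4383, 0.356, 0.1027]
tool_rot: [-3.138, 0.003, 1.572]
ft_force: [-0.2, 0.2, -1.3]
finger_gap: 0.469
grip_force: 25.0
```

```bash
python3 plan.py .44 .3575 .0435 0 5
```

```text
at [0.4383 0.356  0.1027] axis 0.1 F [-0.2  0.2 -1.3] gap 0.469 j6 0.48 t 10.3 tilt 0.27
[ 0.3  0.4 11.8] 0.01
[ 0.3  0.4 11.8] 0.01
[ 0.3  0.4 11.8] 0.01
[ 0.3  0.4 11.8] 0.01
[ 0.3  0.4 11.8] 0.01
```

Call:
move_arm([
  [-1, 1, 1, 20, 0, 0, 0],
  [-1, 0, 0, 20, 0, 0, 0],
  [-1, 0, 0, 10, 0, 0, 0],
  [-1, 0, 0, 5, 0, 0, 0],
  [-1, 0, 0, 1, 0, 0, 0],
])

```text
clock: 10.8
tool_pos: [0.4406, 0.3581, 0.049]
tool_rot: [-3.141, 0.001, 1.571]
ft_force: [0.7, 1.3, -1.1]
finger_gap: 0.469
grip_force: 25.0
```

Call:
move_arm([
  [-1, 0, 0, 0, 0, 0, 0],
  [-1, 0, 0, 0, 0, 0, 0],
  [-1, 0, 0, 0, 0, 0, 0],
  [-1, 0, 0, 0, 0, 0, 0],
  [-1, 0, 0, 0, 0, 0, 0],
])

```text
clock: 11.3
tool_pos: [0.4408, 0.3586, 0.0499]
tool_rot: [3.141, -0.0, 1.571]
ft_force: [-0.4, -0.1, -2.7]
finger_gap: 0.473
grip_force: 25.0
```

Call:
move_arm([
  [-1, -0.5, -0.5, 2, 0, 0, 0],
  [-1, 0, 0, 2, 0, 0, 0],
  [-1, 0, 0, 1, 0, 0, 0],
  [-1, 0, 0, 0, 0, 0, 0],
  [-1, 0, 0, 0, 0, 0, 0],
])

```text
clock: 11.8
tool_pos: [0.4402, 0.358, 0.0444]
tool_rot: [-3.141, 0.0, 1.571]
ft_force: [0.2, 0.3, -1.9]
finger_gap: 0.473
grip_force: 25.0
```

Call:
move_arm([
  [-1, 0, 0, 1, 0, 0, 0],
  [-1, 0, 0, 0, 0, 0, 0],
  [0, 0, 0, 0, 0, 0, 0],
  [0.3, 0, 0, 0, 0, 0, 0],
  [0.5, 0, 0, 0, 0, 0, 0],
])

```text
clock: 12.3
tool_pos: [0.4404, 0.3581, 0.0436]
tool_rot: [3.141, -0.0, 1.571]
ft_force: [-0.1, -0.4, 0.2]
finger_gap: 0.606
grip_force: 0.0
```

Call:
move_arm([
  [1, 0, 0, 0, 0, 0, 0],
  [1, 0, 0, 0, 0, 0, 0],
  [1, 0, 0, -15, 0, 0, 0],
  [1, 0, 0, -30, 0, 0, 0],
  [1, 0, 0, -35, 0, 0, 0],
])

```text
clock: 12.8
tool_pos: [0.4392, 0.3574, 0.1232]
tool_rot: [-3.139, 0.002, 1.571]
ft_force: [0.2, -0.9, 0.2]
finger_gap: 0.979
grip_force: 0.0
```

Call:
move_arm([
  [1, 0, 0, -35, 0, 0, 0],
  [1, 0, 0, -30, 0, 0, 0],
  [1, 0, 0, -10, 0, 0, 0],
  [1, 0, 0, 0, 0, 0, 0],
  [1, 0, 0, 0, 0, 0, 0],
])

```text
clock: 13.3
tool_pos: [0.4394, 0.3575, 0.1973]
tool_rot: [-3.14, 0.001, 1.571]
ft_force: [-0.5, -0.9, -0.8]
finger_gap: 1.001
grip_force: 0.0
```

```bash
python3 plan.py .629 .1275 .195 0 7;  python3 - <<'E'
from cell import *;import cv2
f=grab_frame("side");cv2.imwrite("pics/c.png",cv2.resize(f["img"][90:270,150:350],None,fx=2.5,fy=2.5))
E
```

```text
at [0.4394 0.3575 0.1973] axis 0.0 F [-0.5 -0.9 -0.8] gap 1.001 j6 0.49 t 13.3 tilt 0.14
[-32.9  27.1   0.3] 0.0
[-32.9  27.1   0.3] 0.0
[-32.9  27.1   0.3] 0.0
[-32.9  27.1   0.3] 0.0
[-32.9  27.1   0.3] 0.0
[-32.9  27.1   0.3] 0.0
[-32.9  27.1   0.3] 0.0
```

View pics/c.png

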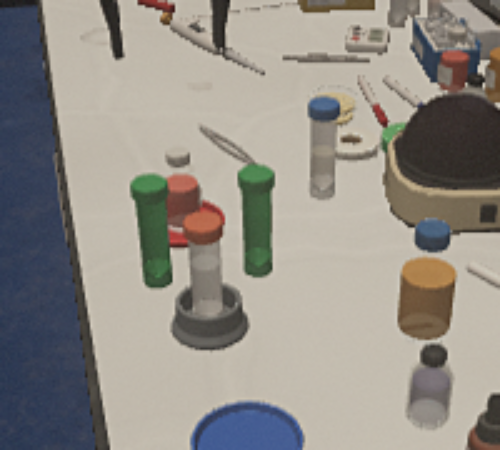

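The red bottle stands upright in the red tray (crop 180,195). Next is amber.

Call:
move_arm([
  [1, -33, 27, 0, 0, 0, 0],
  [1, -33, 27, 0, 0, 0, 0],
  [1, -33, 27, 0, 0, 0, 0],
  [1, -33, 27, 0, 0, 0, 0],
  [1, -33, 27, 0, 0, 0, 0],
], newtons=30)

```text
clock: 13.85
tool_pos: [0.575, 0.1914, 0.1962]
tool_rot: [-3.137, 0.0, 1.571]
ft_force: [0.4, 0.8, -0.4]
finger_gap: 1.003
grip_force: 0.0
```

Call:
move_arm([
  [1, -33, 27, 0, 0, 0, 0],
  [1, -25, 21, 0, 0, 0, 0],
  [1, -7, 6, 0, 0, 0, 0],
  [1, 0, 0, 0, 0, 0, 0],
  [1, 0, 0, 5, 0, 0, 0],
])

```text
clock: 14.35
tool_pos: [0.6282, 0.129, 0.1927]
tool_rot: [-3.14, -0.001, 1.572]
ft_force: [-0.2, 0.7, 0.0]
finger_gap: 0.998
grip_force: 0.0
```

```bash
python3 plan.py .629 .1275 .043 0 5
```

```text
at [0.6282 0.129  0.1927] axis 0.0 F [-0.2  0.7  0. ] gap 0.998 j6 0.03 t 14.35 tilt 0.12
[-0.3  0.2 29.9] 0.01
[-0.3  0.2 29.9] 0.01
[-0.3  0.2 29.9] 0.01
[-0.3  0.2 29.9] 0.01
[-0.3  0.2 29.9] 0.01
```

Call:
move_arm([
  [1, -1, 1, 25, 0, 0, 0],
  [1, -0.5, 0, 35, 0, 0, 0],
  [1, 0, 0, 35, 0, 0, 0],
  [1, 0, 0, 35, 0, 0, 0],
  [1, 0, 0, 20, 0, 0, 0],
])

```text
clock: 14.85
tool_pos: [0.6264, 0.1286, 0.0402]
tool_rot: [-3.135, -0.0, 1.574]
ft_force: [-0.4, -0.8, 0.5]
finger_gap: 0.999
grip_force: 0.0
```

Call:
move_arm([
  [-1, 0, 0, 0, 0, 0, 0],
  [-1, 0, 0, 0, 0, 0, 0],
  [-1, 0, 0, 0, 0, 0, 0],
  [-1, 0, 0, 0, 0, 0, 0],
  [-1, 0, 0, 0, 0, 0, 0],
])

```text
clock: 15.35
tool_pos: [0.6304, 0.1267, 0.045]
tool_rot: [3.141, -0.0, 1.571]
ft_force: [-2.7, -0.1, 3.0]
finger_gap: 0.632
grip_force: 1.3
```

Call:
move_arm([
  [-1, 0, 0, 0, 0, 0, 0],
  [-1, 0, 0, 0, 0, 0, 0],
  [-1, 0, 0, 0, 0, 0, 0],
  [-1, 0, 0, 0, 0, 0, 0],
  [-1, 0, 0, 0, 0, 0, 0],
])

```text
clock: 15.85
tool_pos: [0.6301, 0.1267, 0.0449]
tool_rot: [3.142, -0.0, 1.571]
ft_force: [-1.3, 0.2, 7.1]
finger_gap: 0.611
grip_force: 30.0
```

Call:
move_arm([
  [-1, 0, 0, -10, 0, 0, 0],
  [-1, 0, 0, -35, 0, 0, 0],
  [-1, 0, 0, -40, 0, 0, 0],
  [-1, 0, 0, -40, 0, 0, 0],
  [-1, 0, 0, -35, 0, 0, 0],
])

```text
clock: 16.35
tool_pos: [0.6304, 0.1264, 0.2056]
tool_rot: [3.14, 0.0, 1.571]
ft_force: [0.4, -0.1, -3.6]
finger_gap: 0.614
grip_force: 30.0
```

```bash
python3 plan.py .439 -.1595 .205 0 10; python3 - <<'E'
from h import *
W=np.r_[cloud(pickle.load(open("top0.pkl","rb"))).reshape(-1,3),cloud(pickle.load(open("side0.pkl","rb"))).reshape(-1,3)]
w=W[(W[:,2]>.05)&(W[:,1]<-.1)&(W[:,1]>-.45)&(W[:,0]>.3)]
for y in np.arange(-.45,-.1,.04):
    k=w[(w[:,1]>y)&(w[:,1]<y+.04)]
    if len(k): print(y.round(2),np.percentile(k[:,0],[0,1]).round(3),k[:,2].max().round(3))
E
```

```text
at [0.6304 0.1264 0.2056] axis 0.0 F [ 0.4 -0.1 -3.6] gap 0.614 j6 0.02 t 16.35 tilt 0.07
[-28.6 -19.1   0. ] 0.0
[-28.6 -19.1   0. ] 0.0
[-28.6 -19.1   0. ] 0.0
[-28.6 -19.1   0. ] 0.0
[-28.6 -19.1   0. ] 0.0
[-28.6 -19.1   0. ] 0.0
[-28.6 -19.1   0. ] 0.0
[-28.6 -19.1   0. ] 0.0
[-28.6 -19.1   0. ] 0.0
[-28.6 -19.1   0. ] 0.0
-0.45 [0.517 0.522] 0.231
-0.41 [0.516 0.525] 0.232
-0.37 [0.516 0.518] 0.234
-0.33 [0.516 0.518] 0.235
-0.29 [0.517 0.518] 0.229
-0.25 [0.516 0.517] 0.118
-0.21 [0.518 0.523] 0.066
-0.17 [1.016 1.016] 0.071
-0.13 [1.015 1.016] 0.087
```

Axis 0 would bring the gripper body near the beige machine at the yellow tray, so I'll use a 45° axis there.

```bash
python3 plan.py .439 -.1595 .205 45 10
```

```text
at [0.6304 0.1264 0.2056] axis 0.0 F [ 0.4 -0.1 -3.6] gap 0.614 j6 0.02 t 16.35 tilt 0.07
[-28.6 -19.1   0. ] -4.5
[-27.  -21.3   0. ] -4.5
[-25.2 -23.4   0. ] -4.5
[-23.3 -25.3   0. ] -4.5
[-21.3 -27.    0. ] -4.5
[-19.1 -28.6   0. ] -4.5
[-16.8 -30.    0. ] -4.5
[-14.4 -31.3   0. ] -4.5
[-11.9 -32.3   0. ] -4.5
[ -9.3 -33.1   0. ] -4.5
```

Call:
move_arm([
  [-1, -28.6, -19.1, 0, 0, 0, -4.5],
  [-1, -27, -21.3, 0, 0, 0, -4.5],
  [-1, -25.2, -23.4, 0, 0, 0, -4.5],
  [-1, -23.3, -25.3, 0, 0, 0, -4.5],
  [-1, -21.3, -27, 0, 0, 0, -4.5],
])

```text
clock: 16.85
tool_pos: [0.5337, -0.0174, 0.2037]
tool_rot: [3.141, 0.0, 1.967]
ft_force: [0.3, -0.4, -3.3]
finger_gap: 0.613
grip_force: 30.0
```

Call:
move_arm([
  [-1, -19.1, -28.6, 0, 0, 0, -4.5],
  [-1, -16.8, -30, 0, 0, 0, -4.5],
  [-1, -14.4, -31.3, 0, 0, 0, -4.5],
  [-1, -11.9, -32.3, 0, 0, 0, -4.5],
  [-1, -9.3, -33.1, 0, 0, 0, -4.5],
])

```text
clock: 17.35
tool_pos: [0.4382, -0.1605, 0.2039]
tool_rot: [3.142, 0.001, 2.36]
ft_force: [0.3, -1.2, -2.9]
finger_gap: 0.613
grip_force: 30.0
```

Call:
move_arm([
  [-1, 0, 0, 0, 0, 0, 0],
  [-1, 0, 0, 15, 0, 0, 0],
  [-1, 0, 0, 30, 0, 0, 0],
  [-1, 0, 0, 30, 0, 0, 0],
  [-1, 0, 0, 20, 0, 0, 0],
])

```text
clock: 17.85
tool_pos: [0.4389, -0.1587, 0.1073]
tool_rot: [3.142, -0.001, 2.356]
ft_force: [-0.2, -1.1, -3.1]
finger_gap: 0.61
grip_force: 30.0
```

```bash
python3 plan.py .439 -.1595 .049 45 1
```

```text
at [ 0.4389 -0.1587  0.1073] axis 45.0 F [-0.2 -1.1 -3.1] gap 0.61 j6 -1.37 t 17.85 tilt 0.06
[-0.6 -0.5 58.3] -0.03
```

Call:
move_arm([
  [-1, 0, 0, 20, 0, 0, 0],
  [-1, 0, 0, 20, 0, 0, 0],
  [-1, 0, 0, 10, 0, 0, 0],
  [-1, 0, 0, 5, 0, 0, 0],
  [-1, 0, 0, 0, 0, 0, 0],
])

```text
clock: 18.35
tool_pos: [0.4394, -0.1593, 0.0534]
tool_rot: [3.142, -0.0, 2.357]
ft_force: [0.4, -0.4, -2.4]
finger_gap: 0.612
grip_force: 30.0
```

Call:
move_arm([
  [-1, 0, 0, 0, 0, 0, 0],
  [-1, 0, 0, 0, 0, 0, 0],
  [-1, 0, 0, 0, 0, 0, 0],
  [-1, 0, 0, 0, 0, 0, 0],
  [-1, 0, 0, 0, 0, 0, 0],
])

```text
clock: 18.85
tool_pos: [0.4392, -0.1595, 0.0538]
tool_rot: [3.141, 0.001, 2.356]
ft_force: [-0.0, 0.5, -3.0]
finger_gap: 0.611
grip_force: 30.0
```

Call:
move_arm([
  [-1, 0, 0, 2, 0, 0, 0],
  [-1, 0, 0, 2, 0, 0, 0],
  [-1, 0, 0, 1, 0, 0, 0],
  [-1, 0, 0, 0.5, 0, 0, 0],
  [-1, 0, 0, 0, 0, 0, 0],
])

```text
clock: 19.35
tool_pos: [0.4391, -0.1594, 0.0479]
tool_rot: [-3.142, -0.0, 2.357]
ft_force: [-0.2, 0.2, -2.8]
finger_gap: 0.616
grip_force: 30.0
```

Call:
move_arm([
  [-1, 0, 0, 0.5, 0, 0, 0],
  [-1, 0, 0, 0, 0, 0, 0],
  [0.3, 0, 0, 0, 0, 0, 0],
  [0.5, 0, 0, 0, 0, 0, 0],
  [0.7, 0, 0, 0, 0, 0, 0],
])

```text
clock: 19.85
tool_pos: [0.4394, -0.1596, 0.0476]
tool_rot: [3.141, 0.001, 2.357]
ft_force: [0.1, 0.6, 0.5]
finger_gap: 0.751
grip_force: 0.0
```

Call:
move_arm([
  [1, 0, 0, 0, 0, 0, 0],
  [1, 0, 0, 0, 0, 0, 0],
  [1, 0, 0, -15, 0, 0, 0],
  [1, 0, 0, -30, 0, 0, 0],
  [1, 0, 0, -35, 0, 0, 0],
])

```text
clock: 20.35
tool_pos: [0.4382, -0.1589, 0.1275]
tool_rot: [-3.141, -0.003, 2.356]
ft_force: [0.7, -0.3, 0.1]
finger_gap: 0.995
grip_force: 0.0
```

Call:
move_arm([
  [1, 0, 0, -35, 0, 0, 0],
  [1, 0, 0, -25, 0, 0, 0],
  [1, 0, 0, -10, 0, 0, 0],
  [1, 0, 0, 0, 0, 0, 0],
  [1, 0, 0, 0, 0, 0, 0],
])

```text
clock: 20.85
tool_pos: [0.4384, -0.159, 0.1966]
tool_rot: [-3.141, -0.002, 2.356]
ft_force: [0.8, -0.5, -0.3]
finger_gap: 1.003
grip_force: 0.0
```

```bash
python3 plan.py .5906 .0136 .195 0 10;  python3 - <<'E'
from cell import *;import cv2
f=grab_frame("side");cv2.imwrite("pics/d.png",f["img"])
E
```

```text
at [ 0.4384 -0.159   0.1966] axis 45.0 F [ 0.8 -0.5 -0.3] gap 1.003 j6 -1.37 t 20.85 tilt 0.11
[ 1.4 23.   0.2] 4.5
[ 3.2 22.8  0.2] 4.5
[ 5.  22.5  0.2] 4.5
[ 6.8 22.   0.2] 4.5
[ 8.5 21.4  0.2] 4.5
[10.1 20.7  0.2] 4.5
[11.7 19.8  0.2] 4.5
[13.2 18.8  0.2] 4.5
[14.7 17.7  0.2] 4.5
[16.  16.5  0.2] 4.5
```

View pics/d.png

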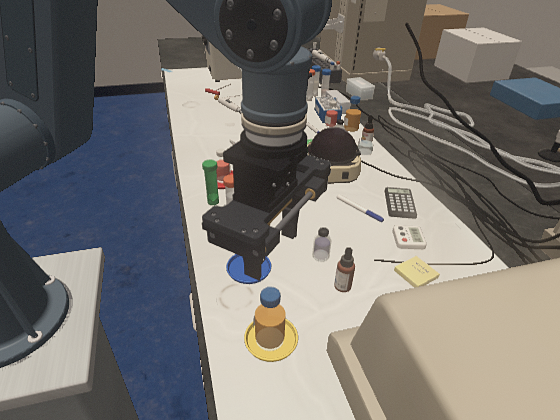

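Amber stands upright in the middle of the yellow tray (270,320). Violet (322,243) and the dropper (345,270) are untouched. Next is violet.

Call:
move_arm([
  [1, 1.4, 23, 0, 0, 0, 4.5],
  [1, 3.2, 22.8, 0, 0, 0, 4.5],
  [1, 5, 22.5, 0, 0, 0, 4.5],
  [1, 6.8, 22, 0, 0, 0, 4.5],
  [1, 8.5, 21.4, 0, 0, 0, 4.5],
], newtons=25)

```text
clock: 21.4
tool_pos: [0.5148, -0.072, 0.1955]
tool_rot: [-3.139, -0.003, 1.96]
ft_force: [0.0, -0.1, 1.0]
finger_gap: 1.002
grip_force: 0.0
```

Call:
move_arm([
  [1, 10.1, 20.7, 0, 0, 0, 4.5],
  [1, 11.7, 19.8, 0, 0, 0, 4.5],
  [1, 13.2, 18.8, 0, 0, 0, 4.5],
  [1, 14.7, 17.7, 0, 0, 0, 4.5],
  [1, 16, 16.5, 0, 0, 0, 4.5],
])

```text
clock: 21.9
tool_pos: [0.5908, 0.0142, 0.1951]
tool_rot: [-3.137, -0.001, 1.568]
ft_force: [0.5, -0.4, -0.6]
finger_gap: 1.001
grip_force: 0.0
```

Call:
move_arm([
  [1, 0, 0, 0, 0, 0, 0],
  [1, 0, 0, 10, 0, 0, 0],
  [1, 0, 0, 20, 0, 0, 0],
  [1, 0, 0, 20, 0, 0, 0],
  [1, 0, 0, 10, 0, 0, 0],
])

```text
clock: 22.4
tool_pos: [0.5885, 0.0126, 0.1345]
tool_rot: [-3.135, -0.001, 1.571]
ft_force: [-0.8, 1.5, -0.1]
finger_gap: 1.002
grip_force: 0.0
```

```bash
python3 plan.py .5906 .0136 .029 0 1
```

```text
at [0.5885 0.0126 0.1345] axis 0.0 F [-0.8  1.5 -0.1] gap 1.002 j6 -0.17 t 22.4 tilt 0.35
[  0.9   2.7 105.5] 0.01
```

Call:
move_arm([
  [1, 0, 1, 20, 0, 0, 0],
  [1, 0, 0, 27, 0, 0, 0],
  [1, 0, 0, 27, 0, 0, 0],
  [1, 0, 0, 20, 0, 0, 0],
  [1, 0, 0, 12, 0, 0, 0],
])

```text
clock: 22.9
tool_pos: [0.5905, 0.0128, 0.0293]
tool_rot: [-3.138, -0.0, 1.571]
ft_force: [-0.9, -0.4, 0.2]
finger_gap: 1.001
grip_force: 0.0
```

Call:
move_arm([
  [-1, 0, 0, 0, 0, 0, 0],
  [-1, 0, 0, 0, 0, 0, 0],
  [-1, 0, 0, 0, 0, 0, 0],
  [-1, 0, 0, 0, 0, 0, 0],
  [-1, 0, 0, 0, 0, 0, 0],
])

```text
clock: 23.4
tool_pos: [0.5929, 0.0132, 0.0325]
tool_rot: [3.14, 0.0, 1.571]
ft_force: [-0.2, 0.3, 0.4]
finger_gap: 0.633
grip_force: 0.0
```

Call:
move_arm([
  [-1, 0, 0, 0, 0, 0, 0],
  [-1, 0, 0, 0, 0, 0, 0],
  [-1, 0, 0, 0, 0, 0, 0],
  [-1, 0, 0, 0, 0, 0, 0],
  [-1, 0, 0, 0, 0, 0, 0],
])

```text
clock: 23.9
tool_pos: [0.5922, 0.0133, 0.0317]
tool_rot: [-3.141, -0.0, 1.571]
ft_force: [-1.3, 1.3, 3.5]
finger_gap: 0.405
grip_force: 25.0
```

Call:
move_arm([
  [-1, 0, 0, -10, 0, 0, 0],
  [-1, 0, 0, -30, 0, 0, 0],
  [-1, 0, 0, -35, 0, 0, 0],
  [-1, 0, 0, -30, 0, 0, 0],
  [-1, 0, 0, -10, 0, 0, 0],
])

```text
clock: 24.4
tool_pos: [0.5944, 0.013, 0.15]
tool_rot: [3.135, 0.001, 1.571]
ft_force: [1.1, -0.3, -0.4]
finger_gap: 0.401
grip_force: 25.0
```

Call:
move_arm([
  [-1, 1, -20, 0, 0, 0, 0],
  [-1, 1, -40, 0, 0, 0, 0],
  [-1, 1, -40, 0, 0, 0, 0],
  [-1, 0, -35, 0, 0, 0, 0],
  [-1, 0, -20, 0, 0, 0, 0],
])

```text
clock: 24.9
tool_pos: [0.4326, 0.017, 0.1457]
tool_rot: [-3.136, -0.001, 1.571]
ft_force: [-0.2, 0.1, -1.6]
finger_gap: 0.407
grip_force: 25.0
```

Call:
move_arm([
  [-1, 0, 0, 0, 0, 0, 0],
  [-1, 0, 0, 0, 0, 0, 0],
  [-1, 0, 0, 15, 0, 0, 0],
  [-1, 0, 0, 20, 0, 0, 0],
  [-1, 0, 0, 15, 0, 0, 0],
])

```text
clock: 25.4
tool_pos: [0.44, 0.0157, 0.0957]
tool_rot: [3.139, 0.001, 1.571]
ft_force: [0.2, 0.5, -1.5]
finger_gap: 0.406
grip_force: 25.0
```

```bash
python3 plan.py .4375 .0167 .0347 0 1
```

```text
at [0.44   0.0157 0.0957] axis 0.0 F [ 0.2  0.5 -1.5] gap 0.406 j6 -0.22 t 25.4 tilt 0.17
[ 1.  -2.7 61. ] 0.02
```

Call:
move_arm([
  [-1, 0.5, -1, 20, 0, 0, 0],
  [-1, 0, 0, 20, 0, 0, 0],
  [-1, 0, 0, 10, 0, 0, 0],
  [-1, 0, 0, 5, 0, 0, 0],
  [-1, 0, 0, 0, 0, 0, 0],
])

```text
clock: 25.9
tool_pos: [0.4371, 0.0166, 0.041]
tool_rot: [3.142, 0.0, 1.571]
ft_force: [0.2, 0.7, -2.3]
finger_gap: 0.402
grip_force: 25.0
```

Call:
move_arm([
  [-1, 0, 0, 0, 0, 0, 0],
  [-1, 0, 0, 0, 0, 0, 0],
  [-1, 0, 0, 0, 0, 0, 0],
  [-1, 0, 0, 0, 0, 0, 0],
  [-1, 0, 0, 0, 0, 0, 0],
])

```text
clock: 26.4
tool_pos: [0.4365, 0.0167, 0.0419]
tool_rot: [3.141, 0.0, 1.571]
ft_force: [-0.2, -0.1, -1.2]
finger_gap: 0.403
grip_force: 25.0
```

Call:
move_arm([
  [-1, 0, 0.5, 3, 0, 0, 0],
  [-1, 0, 0, 2, 0, 0, 0],
  [-1, 0, 0, 1, 0, 0, 0],
  [-1, 0, 0, 1, 0, 0, 0],
  [-1, 0, 0, 0, 0, 0, 0],
])

```text
clock: 26.9
tool_pos: [0.4367, 0.0167, 0.0347]
tool_rot: [-3.141, -0.0, 1.571]
ft_force: [-0.9, -0.5, 2.7]
finger_gap: 0.406
grip_force: 25.0
```

Call:
move_arm([
  [-1, 0, 0, 0.5, 0, 0, 0],
  [-1, 0, 0, 0, 0, 0, 0],
  [0, 0, 0, 0, 0, 0, 0],
  [0.3, 0, 0, 0, 0, 0, 0],
  [0.7, 0, 0, 0, 0, 0, 0],
])

```text
clock: 27.4
tool_pos: [0.437, 0.0166, 0.034]
tool_rot: [3.141, 0.0, 1.571]
ft_force: [-0.4, 0.0, 0.4]
finger_gap: 0.588
grip_force: 0.0
```

Call:
move_arm([
  [1, 0, 0, 0, 0, 0, 0],
  [1, 0, 0, 0, 0, 0, 0],
  [1, 0, 0, -15, 0, 0, 0],
  [1, 0, 0, -30, 0, 0, 0],
  [1, 0, 0, -35, 0, 0, 0],
])

```text
clock: 27.9
tool_pos: [0.4358, 0.0168, 0.114]
tool_rot: [-3.138, -0.001, 1.571]
ft_force: [0.7, -0.4, -0.2]
finger_gap: 0.976
grip_force: 0.0
```

Call:
move_arm([
  [1, 0, 0, -40, 0, 0, 0],
  [1, 0, 0, -40, 0, 0, 0],
  [1, 0, 0, -40, 0, 0, 0],
  [1, 0, 0, -30, 0, 0, 0],
  [1, 0, 0, -10, 0, 0, 0],
])

```text
clock: 28.4
tool_pos: [0.4383, 0.0164, 0.277]
tool_rot: [3.135, 0.001, 1.571]
ft_force: [0.1, 0.4, 0.1]
finger_gap: 1.0
grip_force: 0.0
```

Call:
move_arm([
  [1, -10, 20, 0, 0, 0, 0],
  [1, -20, 40, 0, 0, 0, 0],
  [1, -20, 40, 0, 0, 0, 0],
  [1, -20, 40, 0, 0, 0, 0],
  [1, -10, 20, 0, 0, 0, 0],
])

```text
clock: 28.9
tool_pos: [0.5994, -0.0651, 0.272]
tool_rot: [-3.141, 0.0, 1.57]
ft_force: [-0.2, 0.2, -0.1]
finger_gap: 1.001
grip_force: 0.0
```

```bash
python3 - <<'E'
from cell import *;import cv2
for n in("side","top"): cv2.imwrite(f"pics/e_{n}.png",grab_frame(n)["img"])
E
```

```text
(no output)
```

View pics/e_side.png

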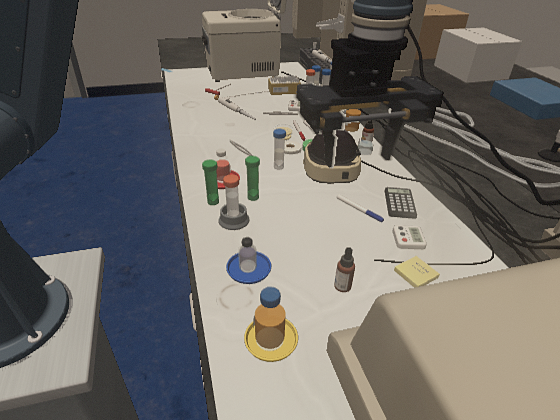

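View pics/e_top.png

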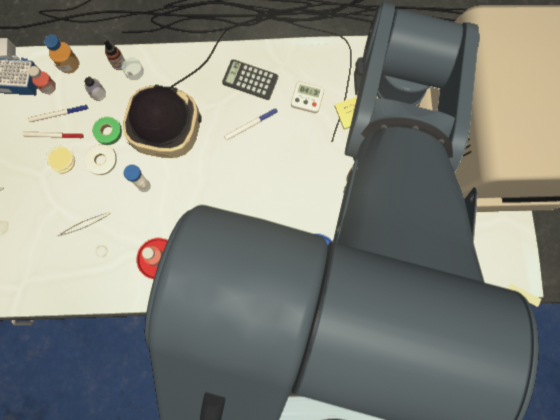

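Side view: the orange tube is in the stand (232,205), with red (223,170), violet (248,255) and amber (270,320) upright in their trays. The dropper (345,270), blue tube (279,148) and both green tubes are where they were, and the arm is clear. Handing in.

```bash
python3 -c "
from cell import *
print(finish_job())"
```

```text
the job is handed in; nothing more can be done
None
```

The orange tube was moved first into the grey stand, then the red, amber and violet bottles went upright into the red, yellow and blue trays; the job was handed in at about 29 s, with the dropper and the blue tube left where they stood.

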